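# Fit a frame corner in the welding jig and start the weld cycle

## Task

Lay the long loose stainless square tube flat on the jig plate so that its side is snug against the two brass stops and its end is butted tight against the side of the tube already clamped there, and let go of it. Then, on the grey push-button box, press the blue button (clamp), hold the white one (gas purge) down for two full seconds and press the green one (start), in that order, each pushed fully home and let right out before the next. Press no button before the tube is in place, keep off the red emergency stop, and leave everything else on the bench where it lies.

Things in the scene. Friction and masses are not known exactly. Their poses are not given: they have to be found in the camera images.
- tube: the loose stainless square tube, 160 mm long, 40 x 40 mm, hollow with 3 mm walls, about 0.4 kg. It starts lying on the bench on the left (+y). Origin: centre of its underside; x along its length, z up. Both ends are alike
- tube_center (a point): the middle of the loose tube, 20 mm above its underside; axes as the tube
- jig: the fixed jig: grey steel plate, 12 mm thick. Origin on the bench under the plate; x roughly away from the robot, y to the left, z up. In its frame (mm) the plate fills x -140 to 90, y -150 to 120; the clamped tube, 40 x 40, on the plate, fills x -150 to 30, y -130 to -90; the loose tube when home fills x -10 to 30, y -90 to 70, butting on the clamped tube's face y = -90
- stops (a point): midway between the two brass stops, on the line of their faces towards the robot (jig x 30) and at their top, 15 mm above the plate; jig axes. The stops are 20 x 20 mm blocks centred 50 mm to either side of this point along y, behind the face; the loose tube's far side bears on the faces
- toggle (a point): top of the red-handled toggle clamp that holds the clamped tube, 82 mm above the bench, an obstacle: jig x -128 to -82, y -115 to 15
- pusher (a point): rubber foot of the push-clamp cylinder, rod drawn back, 52 mm short of the seated tube. Obstacle up to 68 mm above the bench: jig x -133 to -62, y 20 to 70
- torch (a point): mouth of the parked welding torch, 82 mm above the bench; torch and post reach from here to 160 mm above the bench, within jig x 40 to 135, y -150 to -95. Obstacle
- seat (a point): where the middle of the loose tube must be when it is home in the jig: jig x 10, y -10, 32 mm above the bench (20 above the plate). Axes as the jig: the tube must lie along y
- station: the fixed push-button box lying on its back on the right (-y): grey, 260 x 90 x 72 mm, long along its x, origin at the centre of its underside, z up. Four buttons in a row along its middle, at x -87, -29, 29 and 87 mm; the red emergency stop is at x 87, the other three stand in any order
- blue (a joint): blue push button, a round cap 36 mm across in a 52 mm steel collar on top of the grey box (clamp). Value in m: 0 out, 0.006 fully home; a spring returns it. It starts to move at 1.5 N and is fully home at 5 N. Pressed straight down. Nothing else in the scene moves when it is pressed
- blue_top (a point): centre of the top of the blue cap, 94 mm above the bench when the button is out; moves down with the cap
- white (a joint): white push button, a round cap 36 mm across in a 52 mm steel collar on top of the grey box (gas purge, works only while held). Value in m: 0 out, 0.006 fully home; a spring returns it. It starts to move at 1.5 N and is fully home at 5 N. Pressed straight down. Nothing else in the scene moves when it is pressed
- white_top (a point): centre of the top of the white cap, 94 mm above the bench when the button is out; moves down with the cap
- green (a joint): green push button, a round cap 36 mm across in a 52 mm steel collar on top of the grey box (start). Value in m: 0 out, 0.006 fully home; a spring returns it. It starts to move at 1.5 N and is fully home at 5 N. Pressed straight down. Nothing else in the scene moves when it is pressed
- green_top (a point): centre of the top of the green cap, 94 mm above the bench when the button is out; moves down with the cap
- estop (a joint): red mushroom emergency stop, 40 mm across on a yellow 56 mm disc. 0 out, 0.006 m in. Not to be pressed
- estop_top (a point): centre of the top of the red mushroom, 111 mm above the bench
- offcut: a short 90 mm off-cut of the same 40 mm square tube, lying at the far right; not the one wanted. Bystander
- magnet: an orange magnetic welding square, 100 mm triangle 18 mm thick, lying flat. Bystander
- hammer: a 260 mm hammer with wooden handle. Bystander
- wirebrush: a 250 mm wooden wire brush, 28 mm high. Bystander
- spray: a silver can, 66 mm across, 190 mm tall, standing. Bystander
- tape: a yellow tape measure, 70 x 40 x 65 mm. Bystander
There are look-alikes about, which are no part of the job. Leave any turquoise look-alike of the tube alone.

How it is judged:
By the outcome, as a careful person would: the job done as asked, in the order asked, and still so for the second after the job is handed in, with the robot touching nothing.
It also fails if it takes over 58 s, if anything falls off the work surface, if the arm or the gripper's body presses on something with over 40 N, if the wrist force passes 120 N, or if a joint passes its speed limit or range.

## Robot

A 6-joint arm with a two-finger parallel gripper is mounted at the origin on the work surface. World frame = base frame: x ahead of the robot, y to its left, z up, the work surface at z = 0. Lengths are in mm, angles in degrees, forces in N, time in s.
With the tool pointing down it reaches from about 325 to 775 mm from the base axis. Payload 5.5 kg.
Tool frame: the origin (TCP) lies midway between the tips of the shut fingers; the grasp point (between the pads) lies 19 mm behind it (arm.hold_point_z is the distance from the TCP to the grasp point, in mm); z points along the fingers, y is the direction in which the jaws open and shut (so a half turn about z gives the same grasp; the last joint's range is limited). The gripper opens to 85 mm and grips with 20 to 120 N. Pads are 22 mm wide; open, the fingers measure 114 mm over their backs; the gripper's body (76 mm by 85 mm) begins 54 mm behind the grasp point. The pads swing forward as they close: fully open they stand 13 mm farther back than shut.
Start: joints at [-79.509, 5.22, 70.514, -0, 104.267, -3.249], TCP at [142.504, -582.846, 231.275] pointing down, gripper open.
Joint ranges: [-164.24, 164.24], [-49.07, 125.15], [9.68, 141.18], [-86.29, 266.29], [3.28, 154.24], [-151.56, 151.56]. Speed limits (degrees/s): [147.25, 147.25, 172.46, 180, 180, 180].

## Interface

Orientations are given as [roll, pitch, yaw] about the fixed x, y, z axes, in that order (R = Rz(yaw) Ry(pitch) Rx(roll)).
In Python, from workcell import get_state, vision, arm gives the robot as it stands.
- The arm moves only by the tool step_arm, never from a script. Its argument "motion" is a list of rows, each a list of 7 numbers: the turn, a rotation vector about the world's x, y, z scaled (see below), then the shift along the world's x, y, z scaled (see below), then the closure, from 0 (fully open) to 1 (shut). A call has 1 to 10 rows; each row shifts and turns the commanded pose from where the row before left it; what a row does not reach is not made up. The controller multiplies each number of a shift by 200 mm and each number of a turn by 180 degrees. A row lasts 1/8 s, in which the tool goes at most 62.5 mm and 10.7 degrees, less where a joint would pass 70% of its speed; a pose out of reach is approached as far as the arm can. A call with a number of a shift or a turn outside -1 to 1 is refused whole. A call with a gripper value outside its range is refused whole. The fingers move at their own pace and stop on an object; the grip force is fixed at half the most. Time passes only in rows, so rows that do not move let the fingers close. It gives the time, the measured TCP pose, the force and the opening at its end, in the units of the state.
- get_state(): the state, without advancing time (a new reading comes with each control period).
- vision.snapshot(name): name is "side" or "top"; returns the picture (420x560x3 uint8, red, green, blue); there is no depth.
- vision.camera_params(name): a dict with "fx", "fy", "cx", "cy" (pixels), "cam_to_world" (4x4, takes a point from camera to world coordinates). Camera axes: x right, y down, z forward; pixel columns grow to the right and rows downward; lengths in mm; the calibration is good to about 2 mm. A picture is of the moment at which its call begins. camera_params takes no time and is no camera call.
- arm.job_done(): hands the job in, once; it reports no verdict.
The state is a dict: "time": time; "qpos": joint angles; "joint_velocities": joint speeds; "tau": joint torques, N m; "tool_pos": TCP position; "ee_rot": TCP orientation; "wrist_force": force on the tool from outside, world axes, zero at the start; "torque": the same for the moment, N m; "width": finger opening in mm.
Only numpy, scipy, OpenCV 4.12 (cv2) and the standard library are available. Lean on these libraries where they do the work, as an engineer would, in place of code of your own. Each camera call takes 0.05 s, during which the arm holds its last target.

## Working session

There is one attempt and no reset: what is moved stays moved. The work goes in short steps, Python scripts to look and compute and a tool call to move; the robot and the scene stay as the last step left them, time stands still between calls to the robot, and variables do not carry over. Pictures are saved under pics/ and viewed, and the job is handed in when it is done.

Besides the shell and the picture viewer there is one more tool, called after ">>>" as a command line: name --pt "numbers of a row" for each row, then --argument value for the rest. step_arm: Moves the arm, as the interface text tells. Its arguments: {"type":"object","properties":{"motion":{"type":"array","items":{"type":"array","items":{"type":"number","minimum":-1,"maximum":1}}}},"required":["motion"]}

```bash
mkdir -p pics; ls; python3 - <<'E'
from workcell import get_state, vision, arm
import cv2,json,numpy as np
for n in("top","side"):
    im=vision.snapshot(n); cv2.imwrite(f"pics/{n}0.png",im[:,:,::-1])
    p=vision.camera_params(n); print(n,{k:(np.round(v,3).tolist()) for k,v in p.items()})
s=get_state();print(s)
E
```

```text
pics
top {'fx': 420.172, 'fy': 420.172, 'cx': 282.409, 'cy': 205.078, 'cam_to_world': [[0.064, -0.975, 0.214, 254.913], [-0.998, -0.064, 0.008, -5.541], [0.006, -0.214, -0.977, 1281.605], [0.0, 0.0, 0.0, 1.0]]}
side {'fx': 538.433, 'fy': 538.433, 'cx': 278.608, 'cy': 205.955, 'cam_to_world': [[0.995, -0.056, 0.087, 376.974], [-0.103, -0.548, 0.83, -1436.502], [0.001, -0.834, -0.551, 1024.106], [0.0, 0.0, 0.0, 1.0]]}
{'time': 0.1, 'qpos': array([-7.95086603e+01,  5.25896046e+00,  7.05765024e+01, -3.12058989e-04,
        1.04266371e+02, -3.24937477e+00]), 'joint_velocities': array([ 0.02584179, -0.10902169, -0.24656475,  0.04873748,  0.09758519,
        0.08948525]), 'tau': array([ 4.76584712e-03, -4.60215640e+01, -4.19219291e+01,  1.81954266e-05,
        1.05648703e-02, -1.75079475e-05]), 'tool_pos': array([ 142.45947648, -582.57731741,  230.24719971]), 'ee_rot': array([-1.79898313e+02, -5.47003902e-03,  1.37406330e+01]), 'wrist_force': array([ 0.40022363,  0.04346022, -0.48445874]), 'torque': array([ 0.02350688, -0.0424443 ,  0.00478053]), 'width': 85.2680564339056}
```

View pics/top0.png

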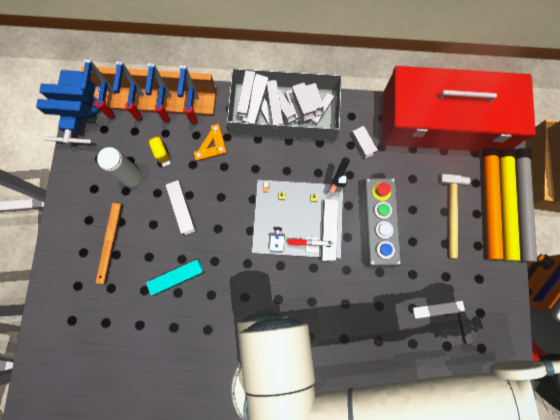

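View pics/side0.png

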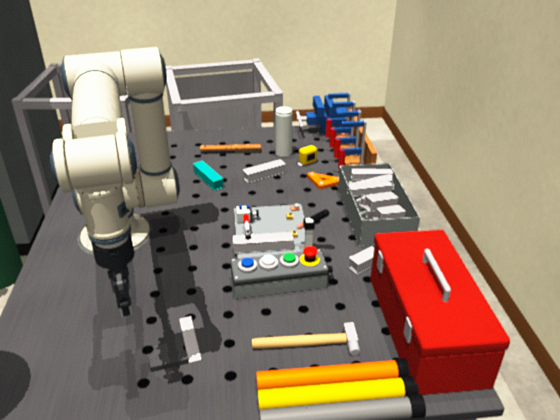

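The top view shows the loose stainless tube at about (180,207) and the turquoise look-alike at (175,277). The jig is at (298,218). The button box at (381,222) reads red (383,190), green (383,210), white (385,230), blue (386,250) from top to bottom. There are also two light pieces on the right, at (365,142) and (440,310), so I'll enlarge the candidates.

```bash
cat > h.py <<'E'
import numpy as np,cv2
from workcell import vision
def ray(n,u,v):
    p=vision.camera_params(n);T=np.array(p["cam_to_world"])
    d=np.array([(u-p["cx"])/p["fx"],(v-p["cy"])/p["fy"],1.0]);return T[:3,3],T[:3,:3]@d
def plane(n,u,v,z):
    o,d=ray(n,u,v);return o+d*(z-o[2])/d[2]
def proj(n,P):
    p=vision.camera_params(n);T=np.array(p["cam_to_world"])
    c=T[:3,:3].T@(np.array(P,float)-T[:3,3]);return np.array([p["fx"]*c[0]/c[2]+p["cx"],p["fy"]*c[1]/c[2]+p["cy"]])
def tri(u1,v1,u2,v2):
    o1,d1=ray("top",u1,v1);o2,d2=ray("side",u2,v2)
    d1=d1/np.linalg.norm(d1);d2=d2/np.linalg.norm(d2)
    A=np.stack([d1,-d2],1);t=np.linalg.lstsq(A,o2-o1,rcond=None)[0]
    a=o1+t[0]*d1;b=o2+t[1]*d2;return (a+b)/2,np.linalg.norm(a-b)
E
python3 - <<'E'
import cv2
t=cv2.imread("pics/top0.png");s=cv2.imread("pics/side0.png")
def c(im,x0,y0,x1,y1,k,n): cv2.imwrite(n,cv2.resize(im[y0:y1,x0:x1],None,fx=k,fy=k,interpolation=cv2.INTER_CUBIC))
c(t,140,160,240,300,4,"pics/c_tube.png")
c(t,240,165,410,275,4.5,"pics/c_jig.png")
c(s,180,140,340,300,3.7,"pics/c_side.png")
E
```

```text
(no output)
```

View pics/c_tube.png

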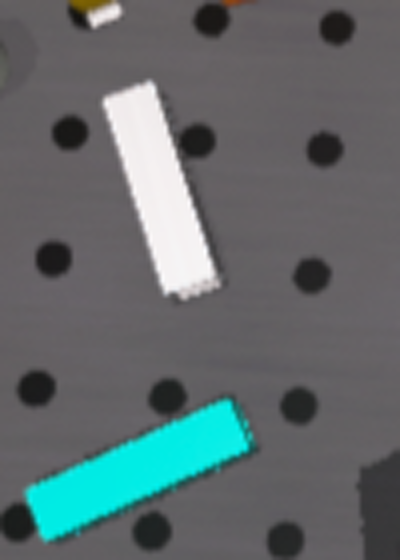

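View pics/c_jig.png

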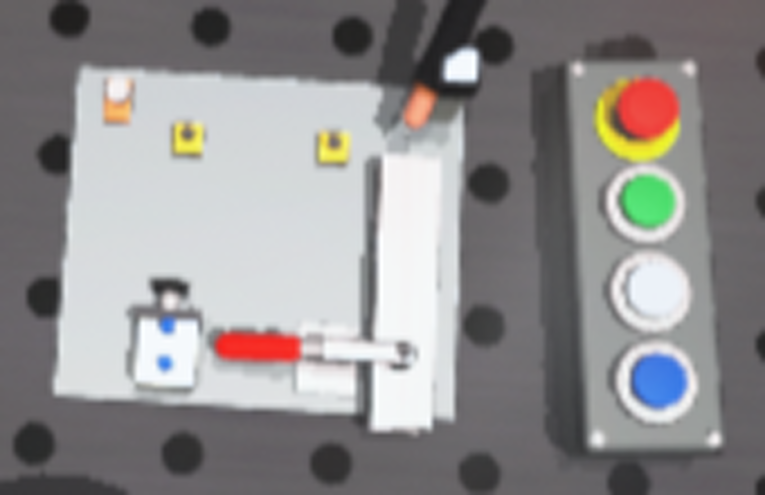

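View pics/c_side.png

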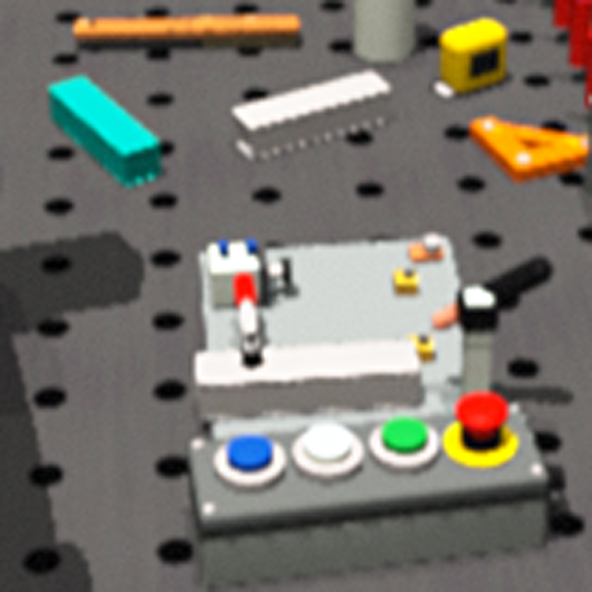

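The crops confirm it: the stainless tube at (180,207), plain white-grey, on the left. The cyan one is the look-alike, and the piece at (365,142) is the short off-cut. Now I'll measure.

```bash
python3 - <<'E'
from h import *
t=cv2.imread("pics/top0.png");hsv=cv2.cvtColor(t,cv2.COLOR_BGR2HSV)
g=cv2.cvtColor(t,cv2.COLOR_BGR2GRAY)
# tube
m=((g>200)).astype(np.uint8);mm=np.zeros_like(m);mm[178:236,160:200]=m[178:236,160:200]
c=max(cv2.findContours(mm,0,1)[0],key=cv2.contourArea)
print("area",cv2.contourArea(c),cv2.minAreaRect(c))
W=np.array([plane("top",*p[0],40)[:2] for p in c],np.float32)
print("tube world",cv2.minAreaRect(W)); print(np.round(cv2.boxPoints(cv2.minAreaRect(W)),1).tolist())
# buttons
def blob(mask,box):
    z=np.zeros(mask.shape,np.uint8);x0,y0,x1,y1=box;z[y0:y1,x0:x1]=mask[y0:y1,x0:x1]
    c=max(cv2.findContours(z,0,1)[0],key=cv2.contourArea);(u,v),r=cv2.minEnclosingCircle(c);M=cv2.moments(c)
    return M["m10"]/M["m00"],M["m01"]/M["m00"],r
H,S,V=cv2.split(hsv);box=(365,175,405,270)
P={}
for n,mk,z in(("blue",(H>100)&(H<125)&(S>120),94),("green",(H>45)&(H<80)&(S>120),94),("red",((H<8)|(H>172))&(S>150),111)):
    u,v,r=blob(mk,box);P[n]=plane("top",u,v,z);print(n,round(u,1),round(v,1),round(r,1),P[n].round(1), r*2*1190/420)
# side
s=cv2.imread("pics/side0.png");h2,s2,v2=cv2.split(cv2.cvtColor(s,cv2.COLOR_BGR2HSV))
b2=(225,240,335,290)
for n,mk,z in(("blue",(h2>100)&(h2<125)&(s2>120),94),("green",(h2>45)&(h2<80)&(s2>120),94)):
    u,v,r=blob(mk,b2);print("side",n,round(u,1),round(v,1),plane("side",u,v,93).round(1))
# plate mask
pl=cv2.inRange(hsv,(0,0,150),(180,40,235));
z=np.zeros_like(pl);z[175:262,245:350]=pl[175:262,245:350]
c=max(cv2.findContours(z,0,1)[0],key=cv2.contourArea);print("plate",cv2.minAreaRect(c))
for (x,y) in [(80,68),(463,88),(55,395),(453,420)]:
    u,v=240+x/4.5-.4,165+y/4.5-.4;print("pl corner",plane("top",u,v,12).round(1))
for (x,y) in [(385,153),(440,155),(370,430),(432,432)]:
    u,v=240+x/4.5-.4,165+y/4.5-.4;print("clamped top",plane("top",u,v,52).round(1))
for (x,y) in [(173,156),(203,157),(318,164),(349,165)]:
    u,v=240+x/4.5-.4,165+y/4.5-.4;print("stop front",plane("top",u,v,27).round(1))
E
```

```text
area 615.0 ((179.510986328125, 207.47860717773438), (52.56557083129883, 13.056390762329102), 72.18110656738281)
tube world ((500.59637451171875, 314.37542724609375), (164.35751342773438, 38.66209030151367), 23.642261505126953)
[[417.6000061035156, 299.1000061035156], [433.1000061035156, 263.70001220703125], [583.5999755859375, 329.6000061035156], [568.0999755859375, 365.0]]
blue 385.9 249.1 5.8 [ 407.4 -296.5   94. ] 33.042627016703285
green 383.4 209.2 5.6 [ 522.6 -287.9   94. ] 31.678196907043457
red 383.3 188.6 6.7 [ 579.5 -282.9  111. ] 37.801949659983315
side blue 247.0 261.9 [ 410.2 -299.9   93. ]
side green 288.9 257.0 [ 525.7 -290.6   93. ]
plate ((298.0664978027344, 218.52259826660156), (88.57215118408203, 73.76083374023438), 3.532294511795044)
pl corner [609.6  88.5  12. ]
pl corner [ 612.8 -178.4   12. ]
pl corner [381.7  87.7  12. ]
pl corner [ 382.3 -179.5   12. ]
clamped top [ 553.1 -122.4   52. ]
clamped top [ 554.2 -159.2   52. ]
clamped top [ 368.3 -120.5   52. ]
clamped top [ 369.6 -160.7   52. ]
stop front [547.6  19.4  27. ]
stop front [548.2  -1.1  27. ]
stop front [548.5 -79.5  27. ]
stop front [ 549.2 -100.6   27. ]
```

The tube measures 164 x 39 mm lying at 23.6°, the plate 230 x 267 mm, and the blue-green pitch 115.5 mm against 116 nominal. All of these fit the given sizes. Next I'll cross-check the tube, jig and buttons in the side view.

```bash
python3 - <<'E'
from h import *
import cv2
s=cv2.imread("pics/side0.png");t=cv2.imread("pics/top0.png")
def c(im,x0,y0,x1,y1,k,n): cv2.imwrite(n,cv2.resize(im[y0:y1,x0:x1],None,fx=k,fy=k,interpolation=cv2.INTER_CUBIC))
c(s,225,195,325,265,8,"pics/c_sj.png")
c(s,235,150,295,190,12,"pics/c_st.png")
# side tube top face
g=cv2.cvtColor(s,cv2.COLOR_BGR2GRAY);m=np.zeros_like(g);m[155:182,240:288]=(g[155:182,240:288]>170)*255
ct=max(cv2.findContours(m,0,1)[0],key=cv2.contourArea)
W=np.array([plane("side",*p[0],40)[:2] for p in ct],np.float32);print(cv2.minAreaRect(W))
for P in [(521,-30.5,12)]:print(proj("side",P))
E
```

```text
((506.22308349609375, 317.7057189941406), (164.17430114746094, 47.154449462890625), 24.167118072509766)
[277.58405576 226.15893839]
```

View pics/c_sj.png

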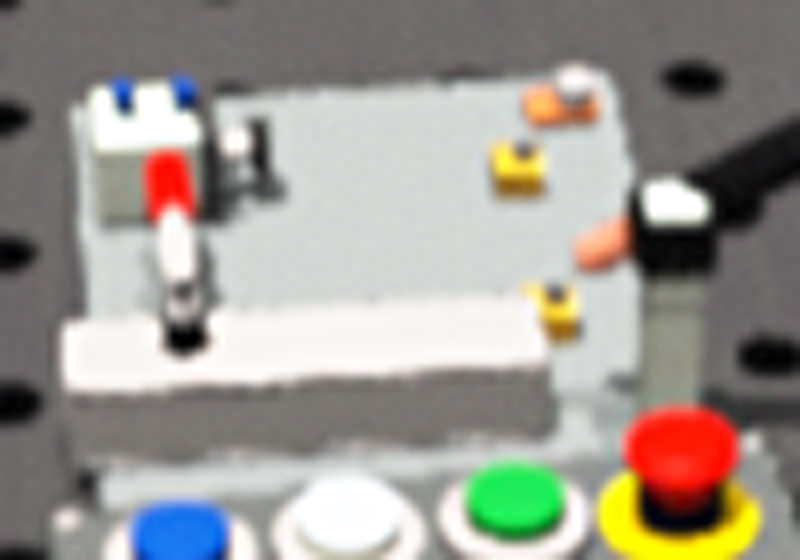

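View pics/c_st.png

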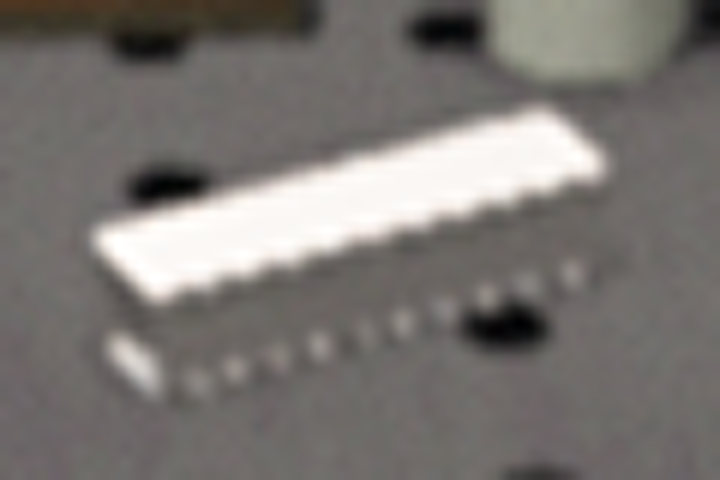

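```bash
python3 - <<'E'
from h import *
f=lambda x,y:(225+x/8-.45,195+y/8-.45)
for n,p,z in[("plate nearleft",(72,104),12),("plate farleft",(606,72),12),("cl -150,-90",(62,325),52),("cl 30,-130",(548,360),52),("cl -150,-130",(68,392),52),("stopL front top",(494,166),27),("stopL frontR",(497,172),27)]:
    print(n,plane("side",*f(*p),z).round(1))
T=[(180,533,"blue"),(348,505,"white"),(515,492,"green")]
for x,y,n in T: print(n,plane("side",*f(x,y),94).round(1))
t=cv2.imread("pics/top0.png")
u,v=240+653/4.5-.4,165+288/4.5-.4;print("white top",u,v,plane("top",u,v,94).round(1))
print("spray base",plane("top",128,182,0).round(0), plane("top",110,158,190).round(0))
E
```

```text
plate nearleft [383.4  92.5  12. ]
plate farleft [612.1  94.1  12. ]
cl -150,-90 [ 374.2 -118.8   52. ]
cl 30,-130 [ 554.4 -159.2   52. ]
cl -150,-130 [ 375.1 -160.6   52. ]
stopL front top [553.4   6.5  27. ]
stopL frontR [554.2   2.   27. ]
blue [ 410.4 -298.2   94. ]
white [ 468.3 -289.    94. ]
green [ 526.  -287.8   94. ]
white top 384.7111111111111 228.6 [ 466.  -292.4   94. ]
spray base [579. 496.   0.] [595. 480. 190.]
```

>>> step_arm --pt "0 0 0 0.3 0.3 0.15 0" --pt "0 0 0 0.3 0.3 0.15 0" --pt "0 0 0 0.3 0.3 0.15 0" --pt "0 0 0 0.3 0.3 0.05 0" --pt "0 0 0 0.2 0.3 0 0" --pt "0 0 0.02 0.2 0.3 0 0" --pt "0 0 0.035 0.1 0.3 0 0"

```text
time: 0.98
tool_pos: [401.4, -248.7, 300.1]
ee_rot: [-179.9, 0.0, 23.8]
wrist_force: [-0.1, 1.3, 0.6]
width: 85.1
```

>>> step_arm --pt "0 0 0 0.052 0.283 0 0" --pt "0 0 0 0.052 0.283 0 0" --pt "0 0 0 0.052 0.283 0 0" --pt "0 0 0 0.052 0.283 0 0" --pt "0 0 0 0.052 0.283 0 0" --pt "0 0 0 0.052 0.283 -0.1 0" --pt "0 0 0 0.052 0.283 -0.1 0" --pt "0 0 0 0.052 0.283 -0.2 0" --pt "0 0 0 0.052 0.283 -0.2 0" --pt "0 0 0 0 0 0 0"

```text
time: 2.22
tool_pos: [489.7, 248.8, 184.1]
ee_rot: [-179.9, 0.5, 23.9]
wrist_force: [-0.1, -0.4, 0.6]
width: 85.5
```

>>> step_arm --pt "0 0 0 0.037 0.17 0 0" --pt "0 0 0 0.037 0.17 -0.1 0" --pt "0 0 0 0 0 -0.25 0" --pt "0 0 0 0 0 -0.15 0" --pt "0 0 0 0 0 0 0"

```text
time: 2.85
tool_pos: [505.4, 313.0, 87.0]
ee_rot: [180.0, 0.3, 23.6]
wrist_force: [0.2, -0.1, 0.5]
width: 85.4
```

```bash
python3 - <<'E'
from h import *
for n in("top","side"):
    im=vision.snapshot(n)[:,:,::-1]
    b=(130,150,250,260) if n=="top" else (210,110,320,210)
    cv2.imwrite(f"pics/g_{n}.png",cv2.resize(im[b[1]:b[3],b[0]:b[2]],None,fx=5,fy=5,interpolation=cv2.INTER_CUBIC))
from workcell import get_state;s=get_state();print(s["tool_pos"],s["ee_rot"],s["qpos"])
E
```

```text
[507.3418698  314.19154106  91.48494513] [-1.79999379e+02 -9.88128388e-02  2.35990575e+01] [ 2.85077785e+01  5.62372212e+00  8.42657268e+01 -7.83647286e-03
  9.00120476e+01  9.49087121e+01]
```

View pics/g_side.png

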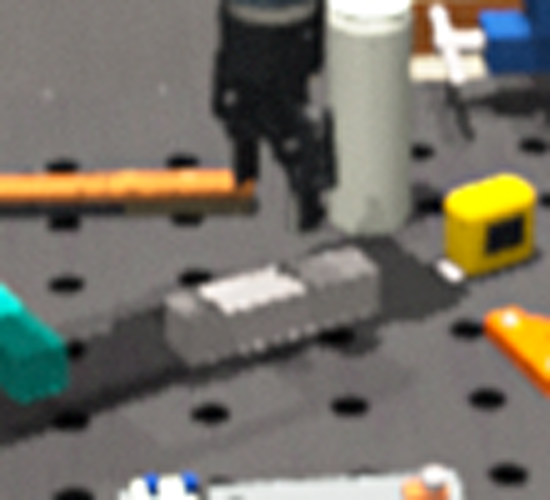

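View pics/g_top.png

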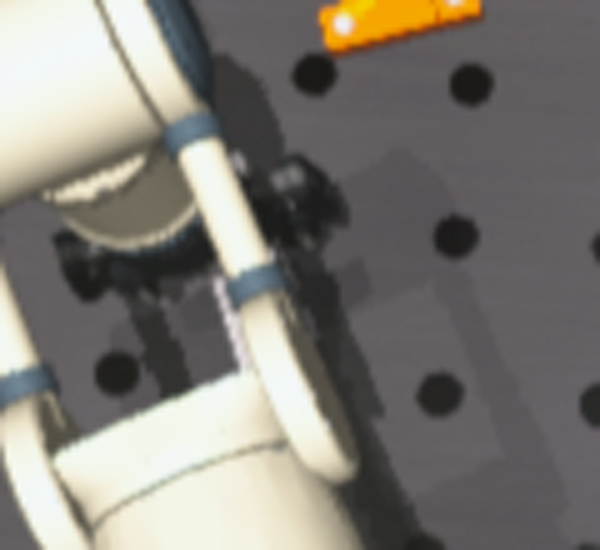

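The side view shows the open gripper directly above the tube, whose shaded body spans about (245-285, 162-180), with nothing in the way. The top view is blocked by the arm. I'll descend.

>>> step_arm --pt "0 0 0.001 -0.012 0.012 -0.1 0" --pt "0 0 0 0 0 -0.15 0" --pt "0 0 0 0 0 -0.1 0" --pt "0 0 0 0 0 -0.06 0" --pt "0 0 0 0 0 0 0" --pt "0 0 0 0 0 0 0"

```text
time: 3.7
tool_pos: [504.9, 317.3, 8.9]
ee_rot: [-180.0, -0.1, 23.8]
wrist_force: [-1.1, 0.2, -0.3]
width: 85.4
```

>>> step_arm --pt "0 0 0 0 0 0 0.6" --pt "0 0 0 0 0 0 0.9" --pt "0 0 0 0 0 0 1" --pt "0 0 0 0 0 0 1" --pt "0 0 0 0 0 0 1" --pt "0 0 0 0 0 0 1" --pt "0 0 0 0 0 0 1" --pt "0 0 0 0 0 0 1"

```text
time: 4.7
tool_pos: [504.7, 317.1, 8.5]
ee_rot: [-180.0, -0.1, 23.8]
wrist_force: [-0.6, -0.4, 4.8]
width: 39.5
```

>>> step_arm --pt "0 0 0 0 0 0.1 1" --pt "0 0 0 0 0 0.25 1" --pt "0 0 0 0 0 0.25 1" --pt "0 0 0.0525 0.01 -0.2 0.1 1" --pt "0 0 0.0525 0.02 -0.25 0 1" --pt "0 0 0.0525 0.02 -0.25 0 1" --pt "0 0 0.0525 0.02 -0.25 0 1" --pt "0 0 0.0525 0.01 -0.25 0 1" --pt "0 0 0.0525 0.01 -0.25 0 1" --pt "0 0 0.0525 0.01 -0.2 0 1"

```text
time: 5.95
tool_pos: [523.5, -14.9, 147.5]
ee_rot: [-179.9, -0.0, 90.2]
wrist_force: [0.2, 0.5, -3.8]
width: 39.2
```

>>> step_arm --pt "0 0 0 0 0 0 1" --pt "0 0 0 0 0 0 1" --pt "0 0 0 0 0 0 1"

```text
time: 6.32
tool_pos: [524.1, -12.0, 147.6]
ee_rot: [-180.0, -0.0, 90.0]
wrist_force: [-0.1, 1.3, -4.8]
width: 39.2
```

```bash
python3 - <<'E'
from h import *
im=vision.snapshot("side")[:,:,::-1];cv2.imwrite("pics/s2.png",im);b=(220,110,340,270)
cv2.imwrite("pics/h_side.png",cv2.resize(im[b[1]:b[3],b[0]:b[2]],None,fx=3.7,fy=3.7,interpolation=cv2.INTER_CUBIC))
im=vision.snapshot("top")[:,:,::-1];cv2.imwrite("pics/t2.png",im);b=(230,120,370,260)
cv2.imwrite("pics/h_top.png",cv2.resize(im[b[1]:b[3],b[0]:b[2]],None,fx=4,fy=4,interpolation=cv2.INTER_CUBIC))
z=139
for x in(504,544):
  for zz in (139,179): print(x,zz,proj("side",(x,-92,zz)).round(1),proj("top",(x,-92,zz)).round(1),proj("top",(x,68,zz)).round(1))
E
```

```text
504 139 [274.  203.9] [316.8 207.9] [259.4 204.2]
504 179 [274.  192.6] [318.1 204.8] [258.7 201. ]
544 139 [287.3 203.2] [317.4 193.9] [260.5 190.3]
544 179 [287.4 191.9] [318.7 190.4] [259.8 186.6]
```

View pics/h_side.png

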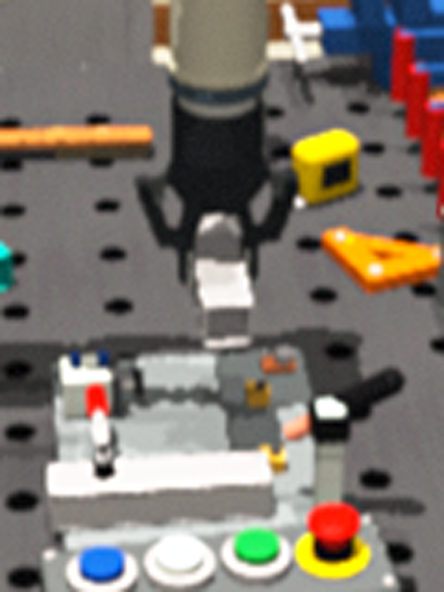

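View pics/h_top.png

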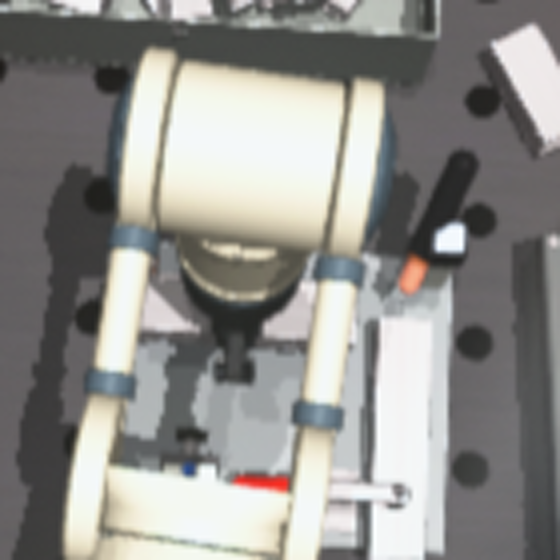

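The side view shows the tube's near end at about (276-288, 192-203). That matches the predicted projection for an end at y = -92, so the grasp is central. Next is the lowering, short of the stops and of the clamped tube.

>>> step_arm --pt "0 0 0 0 -0.05 0 1" --pt "0 0 0 0 -0.045 -0.1 1" --pt "0 0 0 0 0 -0.2 1" --pt "0 0 0 0 0 -0.2 1" --pt "0 0 0 0 0 -0.1 1" --pt "0 0 0 0 0 0 1" --pt "0 0 0 0 0 0 1" --pt "0 0 0 0 0 0 1"

```text
time: 7.42
tool_pos: [525.6, -32.3, 29.9]
ee_rot: [179.8, 0.0, 90.0]
wrist_force: [-0.3, 0.3, -4.7]
width: 39.1
```

>>> step_arm --pt "0 0 0 0 0 -0.025 1" --pt "0 0 0 0 0 -0.01 1" --pt "0 0 0 0 0 0 1" --pt "0 0 0 0 0 0 1"

```text
time: 7.92
tool_pos: [524.2, -32.1, 20.7]
ee_rot: [-180.0, -0.0, 90.0]
wrist_force: [-0.1, 0.5, -2.6]
width: 39.3
```

```bash
python3 - <<'E'
from h import *
im=vision.snapshot("side")[:,:,::-1];b=(220,150,340,270)
cv2.imwrite("pics/i_side.png",cv2.resize(im[b[1]:b[3],b[0]:b[2]],None,fx=5,fy=5,interpolation=cv2.INTER_CUBIC))
E
```

```text
(no output)
```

View pics/i_side.png

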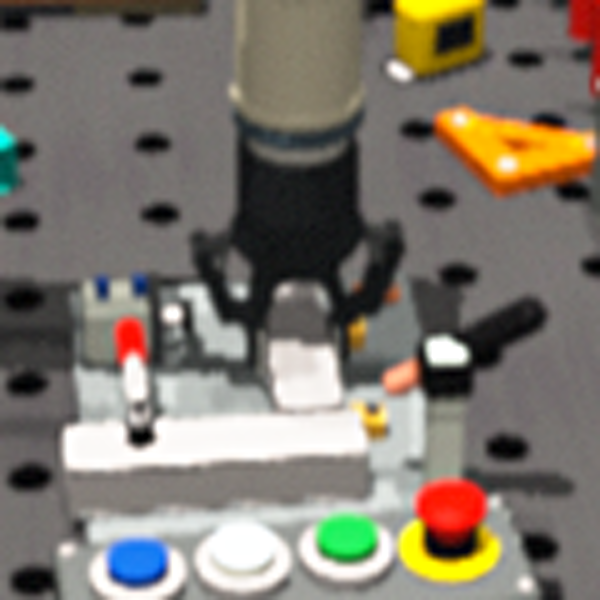

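The side view shows the tube lying on the plate at crop (275-345, 340-410). It has a small gap to the clamped tube, and the right-hand finger is between the stops. Now I'll slide it in +x, watching the force.

>>> step_arm --pt "0 0 0 0.01 0 0 1" --pt "0 0 0 0.01 0 0 1" --pt "0 0 0 0 0 0 1"

```text
time: 8.35
tool_pos: [528.4, -32.1, 20.7]
ee_rot: [180.0, 0.0, 90.0]
wrist_force: [0.3, 0.5, -4.4]
width: 38.9
```

>>> step_arm --pt "0 0 0 0.006 0 0 1" --pt "0 0 0 0 0 0 1"

```text
time: 8.6
tool_pos: [529.5, -32.1, 20.7]
ee_rot: [-180.0, 0.0, 90.0]
wrist_force: [0.1, 0.1, -4.6]
width: 39.2
```

>>> step_arm --pt "0 0 0 0.005 0 0 1" --pt "0 0 0 0 0 0 1"

```text
time: 8.85
tool_pos: [530.5, -32.1, 20.8]
ee_rot: [180.0, -0.0, 90.0]
wrist_force: [0.3, 0.2, -5.1]
width: 39.6
```

>>> step_arm --pt "0 0 0 0.005 0 0 1" --pt "0 0 0 0 0 0 1"

```text
time: 9.1
tool_pos: [531.5, -32.1, 20.8]
ee_rot: [180.0, 0.0, 90.0]
wrist_force: [-0.2, -0.1, -4.1]
width: 39.2
```

>>> step_arm --pt "0 0 0 0.005 0 0 1" --pt "0 0 0 0 0 0 1"

```text
time: 9.35
tool_pos: [532.5, -32.1, 20.7]
ee_rot: [-180.0, 0.0, 90.0]
wrist_force: [-0.6, -0.8, -3.9]
width: 39.2
```

>>> step_arm --pt "0 0 0 0.005 0 0 1" --pt "0 0 0 0 0 0 1"

```text
time: 9.6
tool_pos: [532.5, -32.1, 20.5]
ee_rot: [-179.9, 0.0, 90.0]
wrist_force: [-4.9, -0.1, -2.5]
width: 39.0
```

Contact in x came at 532.5, close to the 531.5 predicted. Next is -y.

>>> step_arm --pt "0 0 0 -0.003 -0.01 0 1" --pt "0 0 0 0 -0.01 0 1" --pt "0 0 0 0 0 0 1"

```text
time: 9.98
tool_pos: [532.5, -36.1, 20.5]
ee_rot: [-180.0, -0.0, 90.0]
wrist_force: [-4.1, -0.3, -3.2]
width: 39.0
```

>>> step_arm --pt "0 0 0 0 -0.006 0 1" --pt "0 0 0 0 0 0 1"

```text
time: 10.22
tool_pos: [532.5, -37.3, 20.5]
ee_rot: [-180.0, -0.0, 90.0]
wrist_force: [-3.9, 1.8, -4.6]
width: 39.2
```

>>> step_arm --pt "0 0 0 0 -0.005 0 1" --pt "0 0 0 0 0 0 1"

```text
time: 10.48
tool_pos: [532.6, -38.3, 20.5]
ee_rot: [-180.0, -0.0, 90.0]
wrist_force: [-5.4, 1.3, -4.5]
width: 39.0
```

>>> step_arm --pt "0 0 0 0 -0.005 0 1" --pt "0 0 0 0 0 0 1"

```text
time: 10.72
tool_pos: [532.6, -39.1, 20.5]
ee_rot: [-180.0, -0.0, 90.0]
wrist_force: [-5.8, 2.8, -4.2]
width: 39.0
```

>>> step_arm --pt "0 0 0 0 -0.004 0 1" --pt "0 0 0 0 0 0 1"

```text
time: 10.98
tool_pos: [532.6, -39.1, 20.5]
ee_rot: [-180.0, -0.1, 90.0]
wrist_force: [-5.1, 5.3, -3.3]
width: 38.8
```

>>> step_arm --pt "0 0 0 0 -0.004 0 1" --pt "0 0 0 0 0 0 1"

```text
time: 11.22
tool_pos: [532.5, -39.1, 20.5]
ee_rot: [-179.9, -0.2, 90.0]
wrist_force: [-5.0, 9.0, -3.1]
width: 38.9
```

>>> step_arm --pt "0 0 0 0 -0.004 0 1" --pt "0 0 0 0 0 0 1"

```text
time: 11.48
tool_pos: [532.5, -39.1, 20.6]
ee_rot: [-180.0, -0.3, 90.0]
wrist_force: [-5.1, 10.8, -3.4]
width: 38.9
```

It is butted in y, with about 11 N. Now I'll press down gently to seat it flat, then release.

>>> step_arm --pt "0 0 0 0 0 -0.005 1" --pt "0 0 0 0 0 0 1"

```text
time: 11.72
tool_pos: [532.6, -39.1, 20.5]
ee_rot: [-180.0, -0.3, 90.0]
wrist_force: [-8.8, 11.3, 1.4]
width: 39.4
```

>>> step_arm --pt "0 0 0 0 0 -0.005 1" --pt "0 0 0 0 0 0 1"

```text
time: 11.98
tool_pos: [532.6, -39.1, 20.5]
ee_rot: [-180.0, -0.3, 90.0]
wrist_force: [-10.6, 12.0, 7.5]
width: 39.3
```

>>> step_arm --pt "0 0 0 0 0 0 0.7" --pt "0 0 0 0 0 0 0.3" --pt "0 0 0 0 0 0 0" --pt "0 0 0 0 0 0 0" --pt "0 0 0 0 0 0 0" --pt "0 0 0 0 0 0 0"

```text
time: 12.72
tool_pos: [533.0, -41.9, 18.8]
ee_rot: [180.0, 0.0, 90.0]
wrist_force: [0.6, 0.2, 0.4]
width: 84.9
```

```bash
python3 - <<'E'
from h import *
im=vision.snapshot("side")[:,:,::-1];b=(220,150,340,270)
cv2.imwrite("pics/j_side.png",cv2.resize(im[b[1]:b[3],b[0]:b[2]],None,fx=5,fy=5,interpolation=cv2.INTER_CUBIC))
E
```

```text
(no output)
```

View pics/j_side.png

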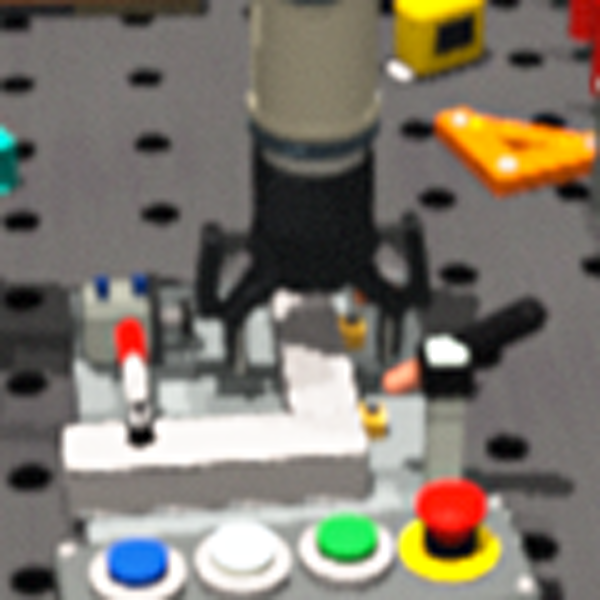

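The tube looks home and released: its near end touches the clamped tube at crop (290-357, 415), and the stops are at its right side. To be sure, I'll nudge it with the fingers, +x against the stops and then -y on the end.

>>> step_arm --pt "0 0 0 0.03 0.01 0 0" --pt "0 0 0 0.03 0 0 0" --pt "0 0 0 0.02 0 0 0" --pt "0 0 0 0.01 0 0 0" --pt "0 0 0 0 0 0 0" --pt "0 0 0 0 0 0 0"

```text
time: 13.52
tool_pos: [550.7, -39.7, 18.7]
ee_rot: [-180.0, -0.0, 90.0]
wrist_force: [-0.1, -0.1, -0.3]
width: 85.3
```

>>> step_arm --pt "0 0 0 0.01 0 0 0" --pt "0 0 0 0 0 0 0"

```text
time: 13.78
tool_pos: [553.0, -39.7, 18.8]
ee_rot: [180.0, 0.0, 90.0]
wrist_force: [-0.1, -0.3, -0.5]
width: 85.3
```

>>> step_arm --pt "0 0 0 0.01 0 0 0" --pt "0 0 0 0 0 0 0"

```text
time: 14.02
tool_pos: [555.0, -39.7, 18.8]
ee_rot: [180.0, 0.0, 90.0]
wrist_force: [-0.6, 0.2, 0.2]
width: 85.4
```

>>> step_arm --pt "0 0 0 0.008 0 0 0" --pt "0 0 0 0 0 0 0"

```text
time: 14.28
tool_pos: [555.4, -39.8, 18.6]
ee_rot: [-179.8, 0.0, 90.0]
wrist_force: [-4.6, -0.7, 3.4]
width: 85.4
```

>>> step_arm --pt "0 0 0 0.007 0 0 0" --pt "0 0 0 0 0 0 0"

```text
time: 14.52
tool_pos: [555.3, -39.8, 18.4]
ee_rot: [-179.6, 0.0, 90.0]
wrist_force: [-12.7, -0.7, 6.1]
width: 85.7
```

It is snug in x: stiff at 555.4, which puts the tube's near side at 512.7. I'll back off and go to the end.

>>> step_arm --pt "0 0 0 -0.06 0 0 0" --pt "0 0 0 -0.06 0 0 0" --pt "0 0 0 0 0 0.1 0" --pt "0 0 0 0 0 0.2 0" --pt "0 0 0 0 0.15 0.05 0.3" --pt "0 0 0 0 0.2 0 1" --pt "0 0 0 0 0.17 0 1" --pt "0 0 0 0 0 0 1" --pt "0 0 0 0 0 0 1" --pt "0 0 0 0 0 0 1"

```text
time: 15.78
tool_pos: [534.1, 63.4, 89.2]
ee_rot: [180.0, 0.0, 89.9]
wrist_force: [-0.4, 0.3, 0.3]
width: 0.1
```

>>> step_arm --pt "0 0 0 0 0 -0.15 1" --pt "0 0 0 0 0 -0.15 1" --pt "0 0 0 0 -0.015 0 1" --pt "0 0 0 0 -0.015 0 1" --pt "0 0 0 0 0 0 1" --pt "0 0 0 0 0 0 1"

```text
time: 16.52
tool_pos: [534.6, 58.2, 30.1]
ee_rot: [179.9, -0.0, 90.0]
wrist_force: [0.8, -0.2, -0.3]
width: 0.0
```

>>> step_arm --pt "0 0 0 0 -0.01 0 1" --pt "0 0 0 0 -0.005 0 1" --pt "0 0 0 0 0 0 1"

```text
time: 16.9
tool_pos: [533.8, 55.3, 28.7]
ee_rot: [-180.0, -0.0, 90.0]
wrist_force: [0.7, 0.1, 0.3]
width: -0.1
```

>>> step_arm --pt "0 0 0 0 -0.01 0 1" --pt "0 0 0 0 0 0 1"

```text
time: 17.15
tool_pos: [533.8, 53.2, 28.7]
ee_rot: [-180.0, 0.0, 90.0]
wrist_force: [-0.4, 0.6, -0.4]
width: 0.4
```

>>> step_arm --pt "0 0 0 0 -0.008 0 1" --pt "0 0 0 0 0 0 1"

```text
time: 17.4
tool_pos: [533.8, 51.6, 28.7]
ee_rot: [-180.0, 0.0, 90.0]
wrist_force: [-0.6, -0.3, 0.7]
width: -0.3
```

>>> step_arm --pt "0 0 0 0 -0.007 0 1" --pt "0 0 0 0 0 0 1"

```text
time: 17.65
tool_pos: [533.8, 51.3, 28.8]
ee_rot: [180.0, -0.1, 90.0]
wrist_force: [-0.2, 5.4, 0.1]
width: 0.2
```

>>> step_arm --pt "0 0 0 0 -0.006 0 1" --pt "0 0 0 0 0 0 1"

```text
time: 17.9
tool_pos: [533.8, 51.2, 28.8]
ee_rot: [180.0, -0.2, 90.0]
wrist_force: [1.3, 9.9, 1.0]
width: 0.1
```

It is butted tight in y as well: stiff from 51.3. Retracting and heading for the blue button.

>>> step_arm --pt "0 0 0 0 0.04 0 1" --pt "0 0 0 0 0.01 0.1 1" --pt "0 0 0 0 0 0.3 1" --pt "0 0 0 0 0 0.3 1" --pt "0 0 0 -0.1 -0.26 0.05 1" --pt "0 0 0 -0.1 -0.3 0 1" --pt "0 0 0 -0.1 -0.3 0 1" --pt "0 0 0 -0.1 -0.3 0 1" --pt "0 0 0 -0.1 -0.3 0 1" --pt "0 0 0 -0.1 -0.25 0 1"

```text
time: 19.15
tool_pos: [413.6, -282.6, 180.7]
ee_rot: [179.9, 0.1, 89.9]
wrist_force: [0.5, -0.5, 0.9]
width: -0.2
```

>>> step_arm --pt "0 0 0 0 0 0 1" --pt "0 0 0 0 0 0 1"

```text
time: 19.4
tool_pos: [414.8, -280.1, 179.9]
ee_rot: [179.9, 0.0, 89.9]
wrist_force: [0.8, 0.6, -0.0]
width: -0.2
```

```bash
python3 - <<'E'
from h import *
im=vision.snapshot("side")[:,:,::-1];b=(200,120,360,280)
cv2.imwrite("pics/k_side.png",cv2.resize(im[b[1]:b[3],b[0]:b[2]],None,fx=3.7,fy=3.7,interpolation=cv2.INTER_CUBIC))
im=vision.snapshot("top")[:,:,::-1];cv2.imwrite("pics/t3.png",im);b=(230,160,410,280)
cv2.imwrite("pics/k_top.png",cv2.resize(im[b[1]:b[3],b[0]:b[2]],None,fx=4.4,fy=4.4,interpolation=cv2.INTER_CUBIC))
E
```

```text
(no output)
```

View pics/k_side.png

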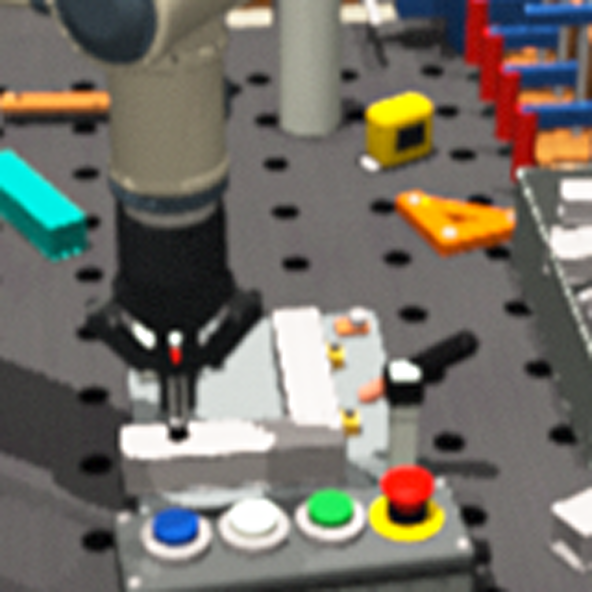

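View pics/k_top.png

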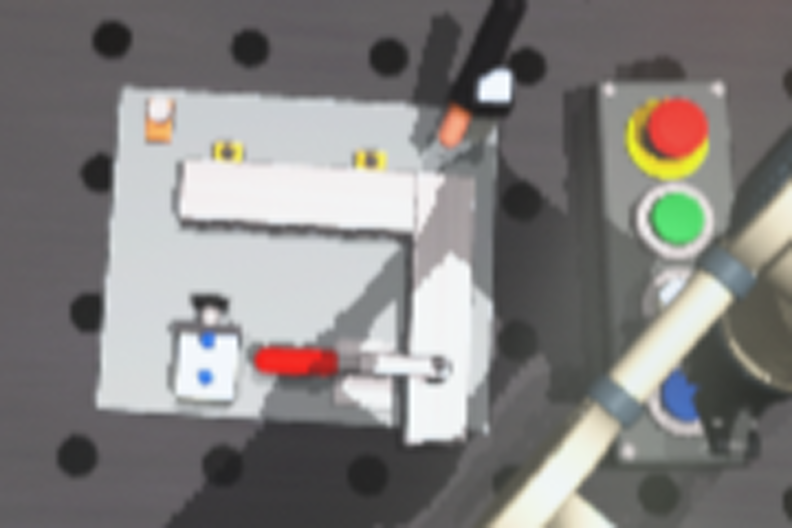

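The top view shows the tube squarely home. Its long side is against both yellow stops at crop (228,152) and (370,160), and its end meets the clamped tube at crop x≈415. Next is blue, with target (409,-297.5).

>>> step_arm --pt "0 0 0 -0.03 -0.087 -0.1 1" --pt "0 0 0 0 0 -0.2 1" --pt "0 0 0 0 0 -0.07 1" --pt "0 0 0 0 0 0 1" --pt "0 0 0 0 0 0 1"

```text
time: 20.12
tool_pos: [409.4, -297.9, 106.1]
ee_rot: [179.9, 0.1, 90.0]
wrist_force: [-0.5, 0.0, 1.0]
width: -0.1
```

```bash
python3 - <<'E'
from h import *
im=vision.snapshot("side")[:,:,::-1];b=(220,190,340,290)
cv2.imwrite("pics/l_side.png",cv2.resize(im[b[1]:b[3],b[0]:b[2]],None,fx=6,fy=6,interpolation=cv2.INTER_CUBIC))
E
```

```text
(no output)
```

View pics/l_side.png

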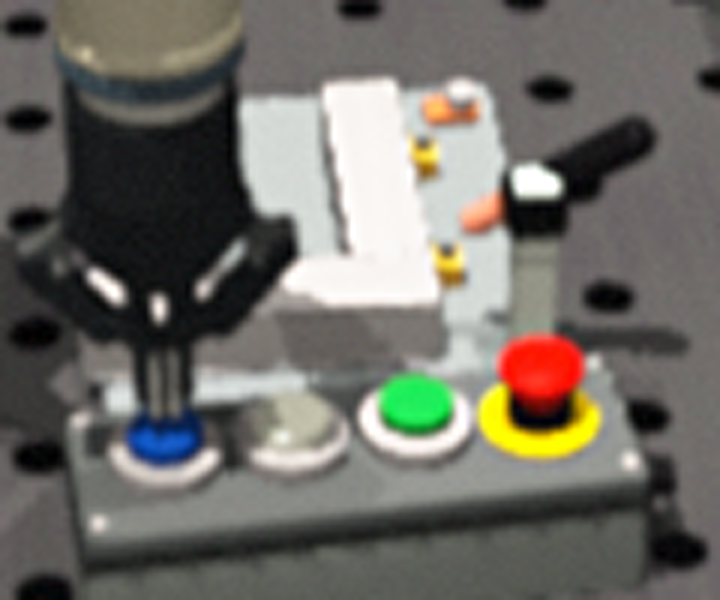

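The finger tips are centred over the blue cap at crop (163,437). Pressing.

>>> step_arm --pt "0 0 0 0 0 -0.05 1" --pt "0 0 0 0 0 -0.03 1" --pt "0 0 0 0 0 -0.01 1" --pt "0 0 0 0 0 0 1"

```text
time: 20.68
tool_pos: [409.3, -297.8, 88.0]
ee_rot: [179.9, 0.1, 90.0]
wrist_force: [-1.1, 1.3, 6.1]
width: 0.2
```

>>> step_arm --pt "0 0 0 0 0 -0.01 1" --pt "0 0 0 0 0 0 1"

```text
time: 20.92
tool_pos: [409.3, -297.8, 87.8]
ee_rot: [179.9, 0.1, 90.0]
wrist_force: [-3.3, 3.9, 14.4]
width: -0.2
```

Blue is fully home: z 87.8, 14 N, no further travel. Releasing and moving to white.

>>> step_arm --pt "0 0 0 0 0 0.05 1" --pt "0 0 0 0 0 0.08 1" --pt "0 0 0 0 0 0 1" --pt "0 0 0 0.14 0.012 0 1" --pt "0 0 0 0.148 0.012 0 1" --pt "0 0 0 0 0 0 1" --pt "0 0 0 0 0 0 1"

```text
time: 21.8
tool_pos: [465.7, -292.5, 109.9]
ee_rot: [-179.9, -0.0, 90.0]
wrist_force: [0.3, -0.3, -0.2]
width: 0.1
```

>>> step_arm --pt "0 0 0 0.004 0 -0.05 1" --pt "0 0 0 0 0 -0.04 1" --pt "0 0 0 0 0 -0.02 1" --pt "0 0 0 0 0 -0.01 1" --pt "0 0 0 0 0 0 1"

```text
time: 22.42
tool_pos: [466.7, -292.8, 88.0]
ee_rot: [-180.0, 0.0, 90.0]
wrist_force: [-4.9, 2.1, 7.6]
width: -0.1
```

>>> step_arm --pt "0 0 0 0 0 -0.006 1" --pt "0 0 0 0 0 0 1"

```text
time: 22.68
tool_pos: [466.8, -292.9, 87.9]
ee_rot: [180.0, 0.1, 90.0]
wrist_force: [-5.6, 3.3, 12.4]
width: -0.2
```

Fully home at 12 N. Holding for more than two seconds, then releasing.

>>> step_arm --pt "0 0 0 0 0 0 1" --pt "0 0 0 0 0 0 1" --pt "0 0 0 0 0 0 1" --pt "0 0 0 0 0 0 1" --pt "0 0 0 0 0 0 1" --pt "0 0 0 0 0 0 1" --pt "0 0 0 0 0 0 1" --pt "0 0 0 0 0 0 1" --pt "0 0 0 0 0 0 1" --pt "0 0 0 0 0 0 1"

```text
time: 23.92
tool_pos: [466.7, -292.8, 87.9]
ee_rot: [180.0, 0.0, 90.0]
wrist_force: [-6.6, 2.4, 12.2]
width: 0.1
```

>>> step_arm --pt "0 0 0 0 0 0 1" --pt "0 0 0 0 0 0 1" --pt "0 0 0 0 0 0 1" --pt "0 0 0 0 0 0 1" --pt "0 0 0 0 0 0 1" --pt "0 0 0 0 0 0 1" --pt "0 0 0 0 0 0 1" --pt "0 0 0 0 0 0 1" --pt "0 0 0 0 0 0 1"

```text
time: 25.05
tool_pos: [466.8, -292.8, 87.9]
ee_rot: [180.0, 0.0, 90.0]
wrist_force: [-6.4, 3.4, 12.4]
width: -0.1
```

>>> step_arm --pt "0 0 0 0 0 0.05 1" --pt "0 0 0 0 0 0.08 1" --pt "0 0 0 0 0 0 1" --pt "0 0 0 0.14 0.012 0 1" --pt "0 0 0 0.145 0.012 0 1" --pt "0 0 0 0 0 0 1" --pt "0 0 0 0 0 0 1"

```text
time: 25.92
tool_pos: [523.6, -287.8, 110.9]
ee_rot: [-179.9, -0.0, 90.0]
wrist_force: [-0.5, 0.2, 0.5]
width: 0.3
```

White was held from at least 22.4 to 25.05 s. Now green.

>>> step_arm --pt "0 0 0 0 0 -0.05 1" --pt "0 0 0 0 0 -0.04 1" --pt "0 0 0 0 0 -0.025 1" --pt "0 0 0 0 0 -0.01 1" --pt "0 0 0 0 0 0 1"

```text
time: 26.55
tool_pos: [523.7, -288.0, 88.0]
ee_rot: [-180.0, 0.0, 90.0]
wrist_force: [-4.6, 2.3, 8.3]
width: 0.1
```

>>> step_arm --pt "0 0 0 0 0 -0.006 1" --pt "0 0 0 0 0 0 1"

```text
time: 26.8
tool_pos: [523.7, -288.0, 87.9]
ee_rot: [180.0, 0.0, 90.0]
wrist_force: [-6.8, 3.1, 12.5]
width: -0.1
```

Green is fully home. I'll retract straight up, then step back to clear the view.

>>> step_arm --pt "0 0 0 0 0 0.05 1" --pt "0 0 0 0 0 0.15 1" --pt "0 0 0 0 0 0.25 1" --pt "0 0 0 0 0 0.25 1" --pt "0 0 0 -0.1 -0.1 0 1" --pt "0 0 0 -0.1 -0.1 0 1" --pt "0 0 0 -0.1 -0.1 0 1" --pt "0 0 0 0 0 0 1" --pt "0 0 0 0 0 0 1" --pt "0 0 0 0 0 0 1"

```text
time: 28.05
tool_pos: [464.8, -347.2, 225.2]
ee_rot: [180.0, -0.0, 90.0]
wrist_force: [-0.8, -0.1, 0.1]
width: 0.3
```

```bash
python3 - <<'E'
from h import *
for n in("top","side"):
    cv2.imwrite(f"pics/end_{n}.png",vision.snapshot(n)[:,:,::-1])
im=cv2.imread("pics/end_top.png");b=(230,160,410,280)
cv2.imwrite("pics/m_top.png",cv2.resize(im[b[1]:b[3],b[0]:b[2]],None,fx=4.4,fy=4.4,interpolation=cv2.INTER_CUBIC))
E
```

```text
(no output)
```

View pics/m_top.png

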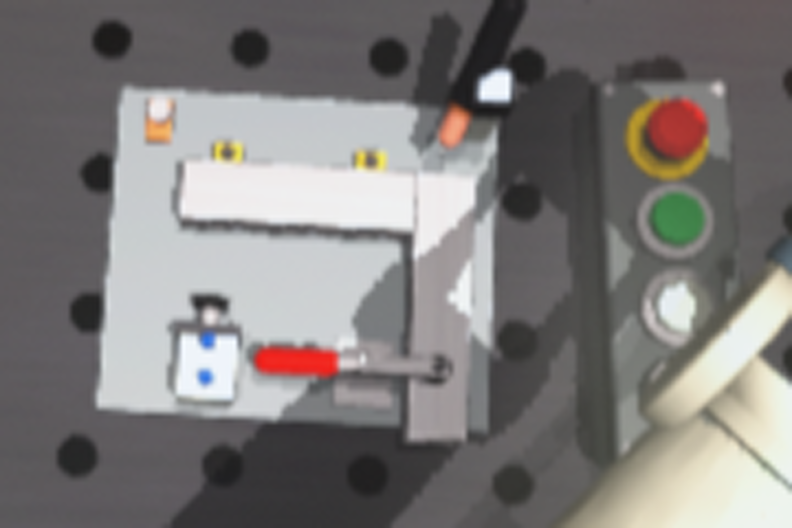

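View pics/end_side.png

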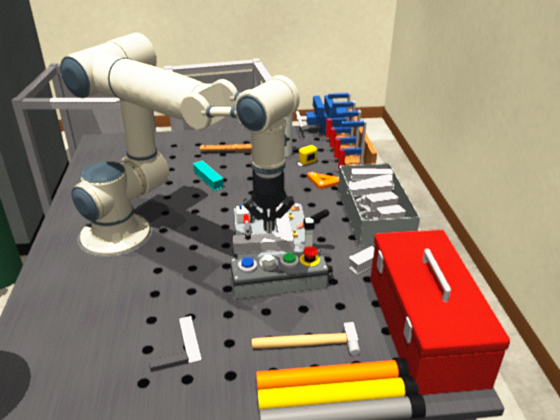

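The final views show the tube unmoved at home, at crop (180-415, 160-235) in the top view. The arm is clear and everything else lies where it was. Handing in.

```bash
python3 -c "
from workcell import arm;print(arm.job_done())"
```

```text
the job is handed in; nothing more can be done
None
```

The tube is home in the jig and released, and I pressed the blue, white and green buttons in that order. I handed the job in at about 28 s. The hand-in gives no verdict.

- **Tube:** I picked the stainless tube off the left of the bench and left the turquoise one alone. It went down flat on the plate, and I slid it against the brass stops and the clamped tube until both pushed back. After letting go I nudged its side and its end. Both were stiff at 10–13 N, at the places expected. The last top picture shows it still along both stops with its end on the clamped tube.
- **Buttons:** Each button stopped at 87.9 mm (fully home is 88 mm) under 12–14 N, and the fingers were lifted well clear before the next one. White was held down for about 2.6 s.
- **Red stop and the rest of the bench:** I kept off the red stop, and in the last pictures everything else lies where it was.
- **Disagreements:** The two cameras differed by about 2–5 mm on positions. I used their average, and contact with the stops came within about 1 mm of it. The arm hid most of the blue button in the last top picture, but it is visible in the side view.

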